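Screw the tall canister's lid down snug

TASK

The screw lid of the tall white canister is loose. Screw it down clockwise until you feel it become snug and its pointer rib is about in line with the ridge on the canister's shoulder, then stop and let go; do not overtighten it, and leave the squat canister where it stands.

Things in the scene. Friction and masses are not known exactly. Their poses are not given: they have to be found in the camera images.
- tall_canister: Taller of two white stoneware canisters with ribbed aluminium screw lids: 92 mm in diameter, flat shoulder 95 mm up, about 128 mm high with its lid. Stands fast on a rubber foot, cannot move. Origin: centre of its underside, z up. A short dark ridge on the shoulder, just outside the lid, lies along this body's -x axis.
- lid_grip (a point): Grip point of the tall canister's round lid (62 mm wide, 30 mm high): on its axis, 6 mm below its flat top, about 123 mm above the worktop; fingertips 19 mm lower clear the shoulder by 8 mm. Grip across at any yaw from above, with 25 N or more. Turns and sinks with the lid; a dark pointer rib on the lid's top runs along the point's -x axis, at first 0.8 to 1.2 rad anticlockwise of the ridge.
- tall_lid (a joint): Squeeze of that lid's gasket, rad of lid turn. Turned clockwise from above, the lid first runs down its thread (drag 0.05 Nm, sinks 3 mm per rad; fingers may slip) and this reads 0. 0.2 rad before the ridge the gasket bites: turning takes 0.2 Nm + 0.1 Nm per 0.1 rad; while stopped about the latter part is felt. 0.2 = rib at ridge, snug; let go beyond, it eases back to 0.2. Overtight past 0.6.
- squat_canister: The lower, wider white canister, 112 mm in diameter and 83 mm high with its lid, which is the same lid but already tight (fixed). Loose on the worktop, to be left alone. Origin at the centre of its underside.

How it is judged (in metres and radians):
At the end, for the whole second after the job is handed in: The tall canister's lid is snug and at rest: its gasket is squeezed by 0.025 to 0.45 rad and the pointer rib is within 0.2 rad of the ridge, and the squat canister stands within 30 mm of where it was (value of joint tall_lid between 0.025 and 0.45 rad and velocity of joint tall_lid between -0.05 and 0.05 rad/s and distance of squat_canister from where it was at the start of the episode below 0.03 m and angle between the x axis of lid_grip and the x axis of tall_canister, either way round below 0.2 rad); the robot touches nothing.
It fails at once if the tall canister's lid is overtightened (its gasket squeezed by more than 0.6 rad, some 23 degrees past the ridge) (value of joint tall_lid above 0.6 rad).
It fails at once if the squat canister is pushed more than 30 mm or knocked over (distance of squat_canister from where it was at the start of the episode above 0.03 m or angle between squat_canister's own z axis and vertical above 0.3 rad).
It also fails if it takes over 38 s, if anything falls off the work surface, if the arm or the gripper's body presses on something with over 40 N, if the wrist force passes 120 N, or if a joint passes its speed limit or range.

ROBOT

A 6-joint arm with a two-finger parallel gripper is mounted at the origin on a cart in front of the work surface, level with it; the furniture and walls round the work are solid. World frame = base frame: x ahead of the robot, y to its left, z up, the work surface at z = 0. Lengths are in mm, angles in rad, forces in N, time in s.
With the tool pointing down it reaches from about 150 to 775 mm from the base axis. Payload 6.1 kg.
Tool frame: the origin (TCP) lies midway between the tips of the shut fingers; the grasp point (between the pads) lies 19 mm behind it; z points along the fingers, y is the line along which they close (so a half turn about z gives the same grasp; the last joint's range is limited). The gripper opens to 85 mm and grips with 20 to 120 N. Pads are 22 mm wide; open, the fingers measure 114 mm over their backs; the gripper's body (76 mm by 85 mm) begins 54 mm behind the grasp point. The pads swing forward as they close: fully open they stand 13 mm farther back than shut.
Start: joints at [-1.29, 0.126, -0.04, 1.405, 0, 1.571], TCP at [145.484, -504.423, 231.295] pointing down, gripper open.
Joint ranges: [-2.72, 2.72], [-0.95, 1.95], [-1.27, 1.35], [-1.78, 2.02], [-1.46, 1.47], [-3.14, 3.14]. Speed limits (rad/s): [2.39, 2.39, 3.01, 3.14, 3.14, 3.14].

INTERFACE

Orientations are given as a rotation vector (axis times angle).
In Python, from station import * gives the robot as it stands. The module is installed in compiled form; this text tells all that it offers.
- The arm moves only by the tool apply_moves, never from a script. Its arguments are lists of equal length, an entry for each row: "linear": the shift along the world's x, y, z in m, a list of three; "delta_rot": the turn, a rotation vector about the world's x, y, z in degrees, a list of three; "grip": the closure, from 0 (fully open) to 1 (shut). A call has 1 to 10 rows; each row shifts and turns the commanded pose from where the row before left it; what a row does not reach is not made up. A row lasts 1/12 s, in which the tool goes at most 41.7 mm and 7.16 degrees, less where a joint would pass 70% of its speed; a pose out of reach is approached as far as the arm can. A call with a gripper value outside its range is refused whole. The fingers move at their own pace and stop on an object; "grip_force" is the grip in N (left out, the last holds). Time passes only in rows, so rows that do not move let the fingers close. It gives the time, the measured TCP pose, the force, the opening and the grip force at its end, in the units of the state.
- read_state(): the state, without advancing time (a new reading comes with each control period).
- camera(name): name is "scene" or "top" or "wrist"; returns the picture (400x640x3 uint8, red, green, blue); there is no depth.
- camera_params(name): a dict with "K" (3x3 intrinsics, pixels), "distortion" ([k1, k2, p1, p2, k3] as OpenCV has them; the pictures are not rectified), "origin" and "rotation" of the camera in the world; the wrist camera has in their place "hand_eye" (4x4, takes a point from camera to tool coordinates, whose origin is the TCP and whose axes are the flange's). Camera axes: x right, y down, z forward; pixel columns grow to the right and rows downward; lengths in mm; the calibration is good to about 2 mm. A picture is of the moment at which its call begins: read the wrist's pose just before it. camera_params takes no time and is no camera call.
- finish_job(): hands the job in; it is judged then, once.
Trained networks look in the newest picture that a camera, given by its name, has taken for a name from the list of things; names that differ only in an ending like _2 or _b are one class to them, and where a whole thing is asked for, a point or a joint stands for the part that bears it (a point fixed in the world has none). Each returns a list of dicts, best first, with "confidence" (0 to 1); they miss things now and then, are a little off and sometimes report something else, mostly with a low value. They report only what shows in the picture. A call takes as long as a camera call.
- find_in(name, camera): "point" ([column, row] in pixels, amid what is visible of it).
- landmark_of(name, camera): "point" ([column, row] in pixels: a listed point, or the origin of a listed thing).
The state is a dict: "time_s": time; "qpos": joint angles; "dq": joint speeds; "effort": joint torques, N m; "tool_pos": TCP position; "ee_rot": TCP orientation; "contact_force": force on the tool from outside, world axes, zero at the start; "moment": the same for the moment, N m; "width": finger opening in mm; "gripper_force": force on a finger pad.
Only numpy, scipy, OpenCV 4.12 (cv2) and the standard library are available. Lean on these libraries where they do the work, as an engineer would, in place of code of your own. Each camera call takes 0.05 s, during which the arm holds its last target. There are 200 camera calls.

## Working session

There is one attempt and no reset: what is moved stays moved. The work goes in short steps, Python scripts to look and compute and a tool call to move; the robot and the scene stay as the last step left them, time stands still between calls to the robot, and variables do not carry over. Pictures are saved under pics/ and viewed, at most 10 in all, crops included, and the job is handed in when it is done.

Besides the shell and the picture viewer there is one more tool, called after "Emit:" as name(argument=value, ...), one argument or row to a line, values as JSON. apply_moves: Moves the arm, as the interface text tells. Its arguments: {"type":"object","properties":{"linear":{"type":"array"},"delta_rot":{"type":"array"},"grip":{"type":"array"},"grip_force":{"type":"number"}},"required":["linear","delta_rot","grip"]}

```bash
mkdir -p pics
cat > h.py <<'E'
from station import *
import numpy as np, cv2
def ray(cam,px):
    p=camera_params(cam); K=np.array(p["K"],float); d=np.array(p["distortion"],float)
    u=cv2.undistortPoints(np.array([[px]],float),K,d)[0,0]
    v=np.array([u[0],u[1],1.])
    if "hand_eye" in p:
        s=read_state(); H=np.array(p["hand_eye"],float); R=cv2.Rodrigues(np.array(s["ee_rot"],float))[0]
        return R@H[:3,3]+np.array(s["tool_pos"]), R@H[:3,:3]@v
    return np.array(p["origin"],float), np.array(p["rotation"],float)@v
def at(cam,px,z):
    o,v=ray(cam,px); return o+v*(z-o[2])/v[2]
E
python3 - <<'E'
from h import *
s=read_state(); print({k:np.round(v,3) for k,v in s.items()})
for c in("top","scene"):
    im=camera(c); cv2.imwrite(f"pics/{c}0.png",im[:,:,::-1])
    for n,z in(("tall_canister",0),("lid_grip",123),("squat_canister",0)):
        for f in (find_in,landmark_of):
            for r in f(n,c)[:2]: print(c,n,f.__name__,np.round(r["point"],1),round(r["confidence"],2),np.round(at(c,r["point"],z),0))
E
```

```text
{'time_s': np.float64(0.0), 'qpos': array([-1.29 ,  0.126, -0.041,  1.405, -0.   ,  1.571]), 'dq': array([-0.001,  0.   ,  0.001, -0.002, -0.   ,  0.001]), 'effort': array([-0.0000e+00, -4.3591e+01,  3.5293e+01,  1.7000e-02, -0.0000e+00,
        0.0000e+00]), 'tool_pos': array([ 145.356, -504.027,  230.518]), 'ee_rot': array([-3.109, -0.439,  0.   ]), 'contact_force': array([ 0.13 ,  0.318, -0.862]), 'moment': array([ 0.005, -0.012, -0.043]), 'gripper_force': np.float64(0.0), 'width': np.float64(85.351)}Traceback (most recent call last):
  File "<stdin>", line 7, in <module>
  File "h.py", line 12, in at
    o,v=ray(cam,px); return o+v*(z-o[2])/v[2]
                                         ~^^^
IndexError: invalid index to scalar variable.
```

View pics/top0.png

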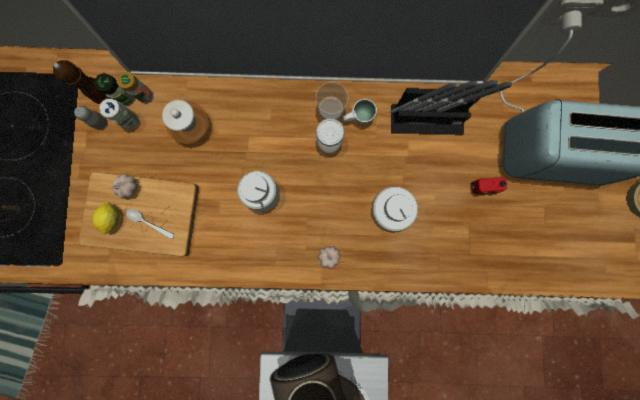

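The top view shows the tall canister at about (258,192), with its rib pointing right and a ridge near (262,205). The squat canister is at (396,208). The camera rotation is apparently a rotation vector, so I'll fix that.

```bash
sed -i 's|np.array(p\["rotation"\],float)@v|(lambda r: (r if r.shape==(3,3) else cv2.Rodrigues(r)[0])@v)(np.array(p["rotation"],float))|' h.py
python3 - <<'E'
from h import *
p=camera_params("top"); print(p["rotation"],p["origin"])
for c in("top","scene"):
    im=camera(c); cv2.imwrite(f"pics/{c}0.png",im[:,:,::-1])
    if c=="top":
        cr=cv2.resize(im[155:235,215:315],None,fx=6,fy=6,interpolation=cv2.INTER_CUBIC); cv2.imwrite("pics/topcrop.png",cr[:,:,::-1])
    for n,z in(("tall_canister",0),("lid_grip",123),("squat_canister",0)):
        for f in (find_in,landmark_of):
            for r in f(n,c)[:2]: print(c,n,f.__name__,np.round(r["point"],1),round(r["confidence"],2),np.round(at(c,r["point"],z),0))
E
```

```text
[-2.20365624  2.1470312  -0.1086117 ] [446.9859396   18.59853061 949.14487259]
top tall_canister call [259.3 193.9] 0.81 [550. 178.   0.]
top tall_canister call [262.5 192.9] 0.69 [553. 170.   0.]
top tall_canister call [391.7 208.3] 0.29 [ 521. -166.    0.]
top lid_grip call [254.3 191.4] 0.68 [542. 169. 123.]
top squat_canister call [394.  206.7] 0.58 [ 526. -172.    0.]
top squat_canister call [388.4 209.9] 0.79 [ 517. -158.    0.]
top squat_canister call [251.3 189.8] 0.58 [560. 200.   0.]
scene tall_canister call [255.2 261.2] 0.81 [607. 114.   0.]
scene tall_canister call [260.1 287.1] 0.9 [554. 165.   0.]
scene tall_canister call [371.  205.8] 0.29 [ 522. -173.    0.]
scene lid_grip call [254.8 231. ] 0.88 [542. 178. 123.]
scene lid_grip call [253.4 223.5] 0.7 [557. 162. 123.]
scene squat_canister call [369.6 192.5] 0.72 [ 553. -225.    0.]
scene squat_canister call [369.3 205.9] 0.91 [ 525. -171.    0.]
```

View pics/topcrop.png

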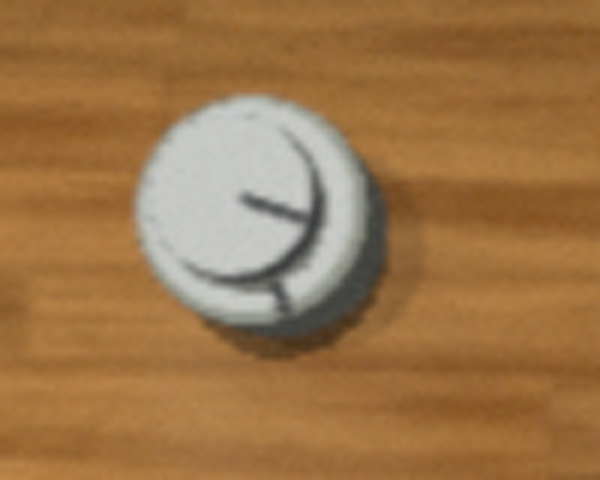

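The networks and the crop agree: the canister is near (553,168), and the rib is about 0.92 rad anticlockwise of the ridge. I'll move over it, turning the wrist anticlockwise so there's range left for the clockwise turn.

Emit:
apply_moves(
  linear=[
    [0.02,0.033,0],
    [0.02,0.033,0],
    [0.02,0.033,0],
    [0.02,0.033,0],
    [0.02,0.033,0],
    [0.02,0.033,0],
    [0.02,0.033,0],
    [0.02,0.033,0],
    [0.02,0.033,0],
    [0.02,0.033,0],
  ],
  delta_rot=[
    [0,0,7],
    [0,0,7],
    [0,0,7],
    [0,0,7],
    [0,0,7],
    [0,0,7],
    [0,0,7],
    [0,0,7],
    [0,0,7],
    [0,0,7],
  ],
  grip=[0,0,0,0,0,0,0,0,0,0],
)

```text
time_s: 1.68
tool_pos: [346.0, -172.7, 231.6]
ee_rot: [2.289, 2.15, 0.001]
contact_force: [1.7, -0.5, 0.2]
width: 85.5
gripper_force: 0.0
```

```bash
python3 -c "
from h import *
s=read_state();print(s['time_s'],np.round(s['qpos'],2),np.round(s['tool_pos'],1),np.round(s['ee_rot'],3))
print(at('top',[254.7,186.7],129))"
```

```text
1.6833 [-0.46 -0.14 -0.3   1.41 -0.    1.17] [ 346.  -172.7  231.6] [2.289e+00 2.150e+00 1.000e-03]
[551.74524691 167.75447969 129.        ]
```

Emit:
apply_moves(
  linear=[
    [0.0206,0.0341,0],
    [0.0206,0.0341,0],
    [0.0206,0.0341,0],
    [0.0206,0.0341,0],
    [0.0206,0.0341,0],
    [0.0206,0.0341,0],
    [0.0206,0.0341,0],
    [0.0206,0.0341,0],
    [0.0206,0.0341,0],
    [0.0206,0.0341,0],
  ],
  delta_rot=[
    [0,0,7],
    [0,0,7],
    [0,0,7],
    [0,0,7],
    [0,0,7],
    [0,0,7],
    [0,0,7],
    [0,0,7],
    [0,0,7],
    [0,0,7],
  ],
  grip=[0,0,0,0,0,0,0,0,0,0],
)

```text
time_s: 2.52
tool_pos: [552.1, 168.6, 231.3]
ee_rot: [0.641, 3.075, 0.0]
contact_force: [1.3, -0.5, 0.6]
width: 85.1
gripper_force: 0.0
```

Emit:
apply_moves(
  linear=[
    [0,0,0],
    [0,0,0],
  ],
  delta_rot=[
    [0,0,0],
    [0,0,0],
  ],
  grip=[0,0],
)

```text
time_s: 2.68
tool_pos: [552.0, 168.4, 229.9]
ee_rot: [-0.646, -3.073, 0.001]
contact_force: [-0.5, -1.0, 0.7]
width: 85.2
gripper_force: 0.0
```

```bash
python3 -c "
from h import *
s=read_state();print(s['time_s'],np.round(s['qpos'],2),np.round(s['tool_pos'],1),np.round(s['ee_rot'],3))
im=camera('wrist');cv2.imwrite('pics/w1.png',im[:,:,::-1])
for n,z in(('lid_grip',123),('tall_canister',95)):
  for f in (find_in,landmark_of):
    for r in f(n,'wrist')[:2]: print(n,np.round(r['point'],1),round(r['confidence'],2),np.round(at('wrist',r['point'],z),1))
"
```

```text
2.6833 [ 0.3   0.23  0.08  1.43 -0.    0.71] [552.  168.4 229.9] [-6.460e-01 -3.073e+00  1.000e-03]
lid_grip [322.9 192.8] 0.64 [551.8 168.5 123. ]
lid_grip [325.2 192.3] 0.85 [552.2 170.  123. ]
tall_canister [325.5 173.4] 0.58 [544. 174.  95.]
tall_canister [324.4 158.8] 0.55 [531.1 178.6  95. ]
```

View pics/w1.png

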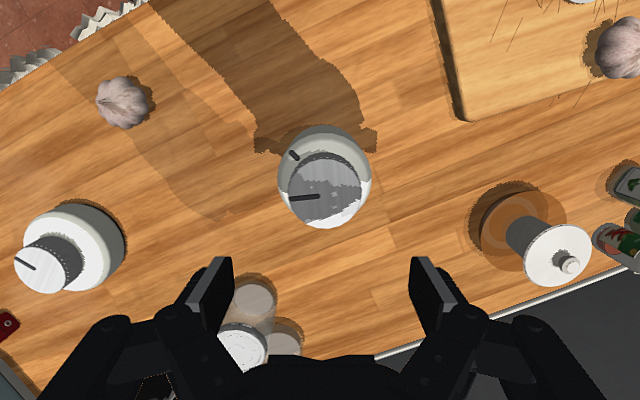

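The wrist view shows the lid's centre near (324,190), the rib tip at (289,198) and the ridge near (293,155), with the fingers straddling the lid.

```bash
python3 -c "
from h import *
c=np.array([552,169.5])
for nm,p,z in(('rib tip',(289,198.5),129),('rib in',(319,196),129),('ridge out',(289.5,151.5),95),('ridge in',(298,160),95),('lidc',(324,190),129)):
  q=at('wrist',p,z)[:2];d=q-c;print(nm,np.round(q,1),round(np.hypot(*d),1),round(np.arctan2(d[1],d[0]),3))
"
```

```text
rib tip [543.3 140.3] 30.5 -1.861
rib in [551.5 164.2] 5.3 -1.658
ridge out [512.  152.3] 43.5 -2.736
ridge in [522.3 156. ] 32.6 -2.715
lidc [548.4 170.2] 3.6 2.958
```

Emit:
apply_moves(
  linear=[
    [0,0.001,-0.03],
    [0,0,-0.03],
    [0,0,-0.03],
    [0,0,-0.025],
    [0,0,-0.012],
    [0,0,0],
    [0,0,0],
  ],
  delta_rot=[
    [0,0,0],
    [0,0,0],
    [0,0,0],
    [0,0,0],
    [0,0,0],
    [0,0,0],
    [0,0,0],
  ],
  grip=[0,0,0,0,0,0,0],
)

```text
time_s: 3.52
tool_pos: [551.0, 166.6, 104.6]
ee_rot: [-0.653, -3.073, 0.0]
contact_force: [1.1, -0.2, 0.9]
width: 85.5
gripper_force: 0.0
```

Emit:
apply_moves(
  linear=[
    [0,0,0],
    [0,0,0],
    [0,0,0],
    [0,0,0],
    [0,0,0],
    [0,0,0],
  ],
  delta_rot=[
    [0,0,0],
    [0,0,0],
    [0,0,0],
    [0,0,0],
    [0,0,0],
    [0,0,0],
  ],
  grip=[0.5,0.5,0.5,0.5,0.5,0.5],
  grip_force=40,
)

```text
time_s: 4.02
tool_pos: [554.5, 170.7, 108.3]
ee_rot: [0.648, 3.068, 0.014]
contact_force: [1.4, 8.5, 6.9]
width: 60.7
gripper_force: 42.0
```

```bash
python3 -c "
from h import *
s=read_state();print({k:np.round(v,3).tolist() for k,v in s.items()})"
```

```text
{'time_s': 4.017, 'qpos': [0.296, 0.248, -0.162, 1.152, 0.005, 0.713], 'dq': [-0.001, -0.0, -0.001, 0.001, -0.0, 0.001], 'effort': [-4.203, -46.495, 28.964, 1.908, -2.209, -0.068], 'tool_pos': [554.504, 170.659, 108.317], 'ee_rot': [0.648, 3.068, 0.014], 'contact_force': [1.368, 8.515, 6.949], 'moment': [1.811, -0.42, -0.076], 'gripper_force': 42.047, 'width': 60.75}
```

Rib-to-ridge is about 0.86 rad. The lid is gripped, 61 mm wide at 42 N. I'll turn it 35° first and check.

Emit:
apply_moves(
  linear=[
    [0.002,0.001,0],
    [0,0,0],
    [0,0,0],
    [0,0,0],
    [0,0,0],
    [0,0,0],
    [0,0,0],
    [0,0,0],
    [0,0,0],
  ],
  delta_rot=[
    [0,0,0],
    [0,0,-5],
    [0,0,-5],
    [0,0,-5],
    [0,0,-5],
    [0,0,-5],
    [0,0,-5],
    [0,0,-5],
    [0,0,0],
  ],
  grip=[0.5,0.5,0.5,0.5,0.5,0.5,0.5,0.5,0.5],
)

```text
time_s: 4.77
tool_pos: [553.5, 169.3, 106.4]
ee_rot: [1.548, 2.734, 0.004]
contact_force: [-5.1, 1.7, 7.2]
width: 60.6
gripper_force: 42.4
```

```bash
python3 -c "
from h import *
s=read_state();print({k:np.round(v,3).tolist() for k,v in s.items()})
im=camera('wrist');cv2.imwrite('pics/w2.png',im[:,:,::-1])"
```

```text
{'time_s': 4.767, 'qpos': [0.296, 0.252, -0.16, 1.156, 0.002, 1.326], 'dq': [-0.0, -0.001, -0.001, -0.002, -0.001, -0.119], 'effort': [-1.79, -46.952, 33.709, -1.916, -0.945, 0.855], 'tool_pos': [553.455, 169.314, 106.446], 'ee_rot': [1.548, 2.734, 0.004], 'contact_force': [-5.066, 1.685, 7.156], 'moment': [0.405, 1.094, -0.074], 'gripper_force': 42.382, 'width': 60.626}
```

View pics/w2.png

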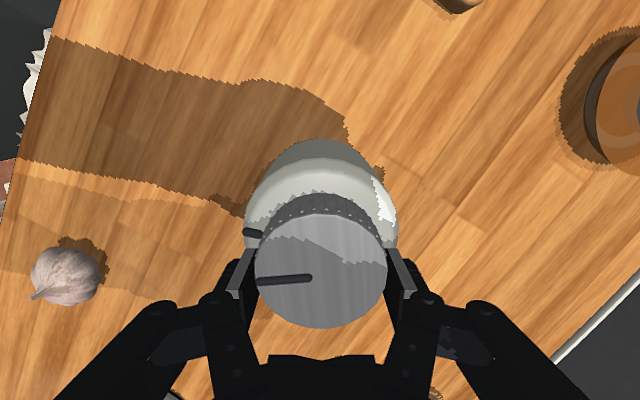

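The rib in the wrist view runs from (310,277) to (257,282), so the lid turned with the gripper. The ridge shows at (243–262, 231–236).

```bash
python3 -c "
from h import *
c=np.array([553,169.5]);z=127
P=[at('wrist',p,z)[:2] for p in((310,277.5),(257,282.5))]
d=P[1]-P[0];print('rib',np.round(P,1).tolist(),np.arctan2(d[1],d[0]), np.arctan2(*(P[1]-c)[::-1]))
P=[at('wrist',p,96)[:2] for p in((262,235.5),(243,231.5))]
d=P[1]-P[0];print('ridge',np.round(P,1).tolist(),np.arctan2(d[1],d[0]), np.arctan2(*(P[1]-c)[::-1]))
print(at('wrist',(321,271),z))
"
```

```text
rib [[548.8, 168.7], [529.2, 153.6]] -2.487501518753446 -2.5542220630088437
ridge [[522.3, 160.0], [512.3, 156.8]] -2.8280115035075237 -2.837813560308473
[551.31688374 174.21925443 127.        ]
```

Emit:
apply_moves(
  linear=[
    [0,0,0],
    [0,0,0],
    [0,0,0],
    [0,0,0],
    [0,0,0],
    [0,0,0],
  ],
  delta_rot=[
    [0,0,-3],
    [0,0,-3],
    [0,0,-3],
    [0,0,0],
    [0,0,0],
    [0,0,0],
  ],
  grip=[0.5,0.5,0.5,0.5,0.5,0.5],
)

```text
time_s: 5.32
tool_pos: [553.1, 169.1, 106.3]
ee_rot: [-1.751, -2.608, -0.003]
contact_force: [-6.1, 1.5, 6.9]
width: 60.6
gripper_force: 42.5
```

```bash
python3 -c "
from h import *
s=read_state();print({k:np.round(v,3).tolist() for k,v in s.items()})"
```

```text
{'time_s': 5.317, 'qpos': [0.296, 0.252, -0.161, 1.157, 0.001, 1.479], 'dq': [0.001, -0.001, -0.003, 0.0, 0.002, 0.001], 'effort': [-1.768, -46.659, 34.234, -2.536, -0.833, 0.11], 'tool_pos': [553.082, 169.112, 106.309], 'ee_rot': [-1.751, -2.608, -0.003], 'contact_force': [-6.106, 1.508, 6.901], 'moment': [0.243, 1.259, 0.138], 'gripper_force': 42.477, 'width': 60.625}
```

The gasket has bitten: the moment rose by about 0.15–0.2 Nm, and about 0.13 rad remains. I'll turn another 8°.

Emit:
apply_moves(
  linear=[
    [0,0,0],
    [0,0,0],
    [0,0,0],
    [0,0,0],
    [0,0,0],
    [0,0,0],
  ],
  delta_rot=[
    [0,0,-3],
    [0,0,-3],
    [0,0,-2],
    [0,0,0],
    [0,0,0],
    [0,0,0],
  ],
  grip=[0.5,0.5,0.5,0.5,0.5,0.5],
)

```text
time_s: 5.82
tool_pos: [552.7, 169.0, 106.3]
ee_rot: [-1.928, -2.479, -0.002]
contact_force: [-7.2, 0.5, 7.4]
width: 60.7
gripper_force: 42.6
```

```bash
python3 -c "
from h import *
s=read_state();print({k:np.round(s[k],3).tolist() for k in ('time_s','qpos','moment','width','tool_pos')})
im=camera('wrist');cv2.imwrite('pics/w3.png',im[:,:,::-1])"
```

```text
{'time_s': 5.817, 'qpos': [0.296, 0.252, -0.161, 1.158, 0.001, 1.618], 'moment': [0.083, 1.538, 0.281], 'width': 60.713, 'tool_pos': [552.686, 168.954, 106.285]}
```

View pics/w3.png

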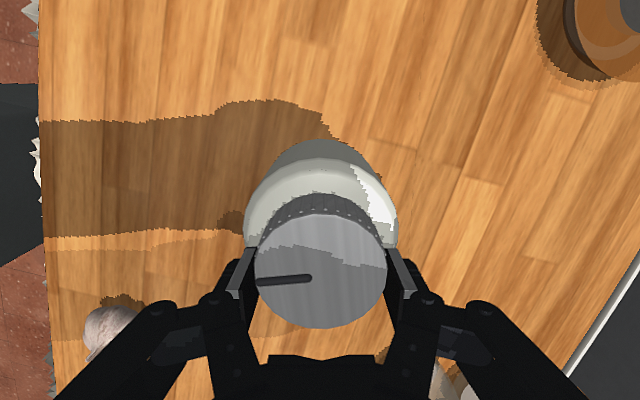

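The rib hasn't slipped in the grip: it still runs from (310,277) to (257,282). The moment is 0.28 Nm and the total turn about 0.9 rad, so the lid is snug. Now I'll let go and rise.

Emit:
apply_moves(
  linear=[
    [0,0,0],
    [0,0,0],
    [0,0,0],
    [0,0,0],
    [0,0,0],
    [0,0,0],
  ],
  delta_rot=[
    [0,0,0],
    [0,0,0],
    [0,0,0],
    [0,0,0],
    [0,0,0],
    [0,0,0],
  ],
  grip=[0,0,0,0,0,0],
)

```text
time_s: 6.37
tool_pos: [553.6, 168.5, 104.3]
ee_rot: [1.932, 2.477, -0.0]
contact_force: [-0.5, 0.5, 0.6]
width: 85.6
gripper_force: 0.0
```

Emit:
apply_moves(
  linear=[
    [0,0,0.01],
    [0,0,0.03],
    [0,0,0.03],
    [0,0,0.03],
    [0,0,0.03],
    [0,0,0],
    [0,0,0],
    [0,0,0],
  ],
  delta_rot=[
    [0,0,0],
    [0,0,0],
    [0,0,0],
    [0,0,0],
    [0,0,0],
    [0,0,0],
    [0,0,0],
    [0,0,0],
  ],
  grip=[0,0,0,0,0,0,0,0],
)

```text
time_s: 7.03
tool_pos: [553.5, 168.6, 234.3]
ee_rot: [1.932, 2.477, 0.0]
contact_force: [0.3, -0.7, -0.4]
width: 85.3
gripper_force: 0.0
```

```bash
python3 -c "
from h import *
s=read_state();print({k:np.round(s[k],3).tolist() for k in ('time_s','qpos','moment','width','tool_pos')})
im=camera('wrist');cr=cv2.resize(im[100:250,220:420],None,fx=4,fy=4,interpolation=cv2.INTER_CUBIC);cv2.imwrite('pics/w4.png',cr[:,:,::-1])"
```

```text
{'time_s': 7.033, 'qpos': [0.296, 0.229, 0.091, 1.433, -0.0, 1.62], 'moment': [-0.006, 0.057, -0.062], 'width': 85.304, 'tool_pos': [553.466, 168.563, 234.252]}
```

View pics/w4.png

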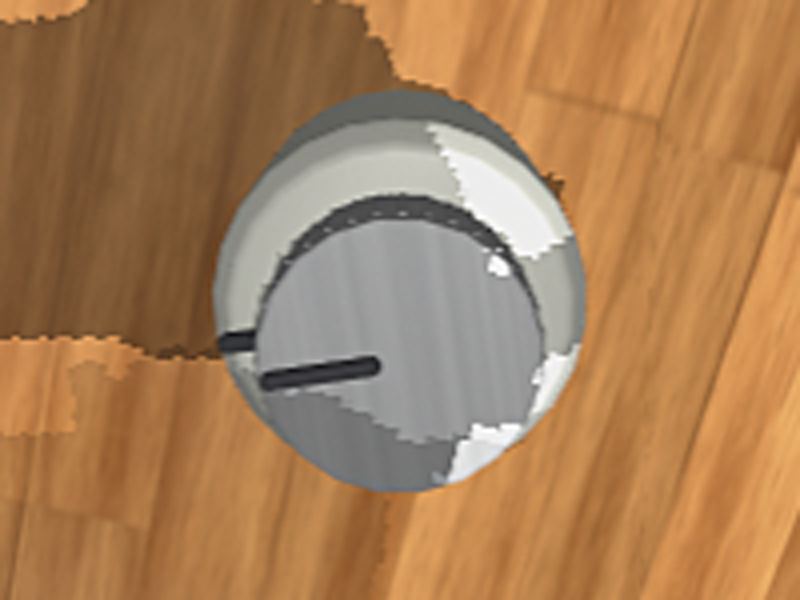

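The crop shows the rib from (380,365) to (263,382) and the ridge from (255,342) to (220,345). They are parallel to within about 0.06 rad, so the lid is aligned and the gripper is clear.

```bash
python3 -c "
from station import *
print(finish_job())"
```

```text
the job is handed in; nothing more can be done
None
```

I screwed the tall canister's lid down about 0.9 rad until it was snug, with its rib in line with the ridge to within about 0.06 rad, let go without touching the squat canister, and handed the job in; no verdict came back.

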